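# Tip the chilling ball into the dark gourd under the low shelf

### The arm

A 7-joint arm with a two-finger parallel gripper is mounted at the origin on the work surface. World frame = base frame: x ahead of the robot, y to its left, z up, the work surface at z = 0. Lengths are in m, angles in rad, forces in N, time in s.
With the tool pointing down it reaches from about 0.425 to 0.875 m from the base axis. Payload 4.7 kg.
Tool frame: the origin (TCP) lies at the very end of the fingers, on their centre line; the grasp point (between the pads) lies 19 mm behind it; z points along the fingers, y is the line along which they close (so a half turn about z gives the same grasp; the last joint's range is limited). The gripper opens to 85 mm and grips with 20 to 120 N. Pads are 22 mm wide; open, the fingers measure 114 mm over their backs; the gripper's body (76 mm by 85 mm) begins 54 mm behind the grasp point. The pads swing forward as they close: fully open they stand 13 mm farther back than shut.
Start: joints at [1.192, 0.321, -0.07, 1.45, 0.023, 1.371, -0.057], TCP at [0.249, -0.601, 0.231] pointing down, gripper open.
Joint ranges: [-2.86, 2.86], [-0.3, 2.09], [-1.38, 1.24], [0.06, 2.45], [-1.56, 4.7], [0.09, 2.05], [-2.69, 2.69]. Speed limits (rad/s): [2.57, 2.57, 3.14, 3.14, 3.14, 3.14, 3.14].

### API

Orientations are given as a unit quaternion [w, x, y, z].
In Python, from rig import * gives the robot as it stands. The module is installed in compiled form; this text tells all that it offers.
- The arm moves only by the shell command python3 -m handwheel 'ROWS' [FORCE]. ROWS is JSON, a list that holds one entry, the list of rows, each a list of 7 numbers: the turn, a rotation vector about the tool's x, y, z in degrees, then the shift along the tool's x, y, z in cm, then the closure, from -1 (fully open) to 1 (shut). In form: [[[wx, wy, wz, x, y, z, grip], ...]]. A call has 1 to 8 rows; each row is the pose to reach, as a shift and turn from the pose commanded when the call began, along the tool's axes at that moment; what a row does not reach only later rows make up. A row lasts 1/12 s, in which the tool goes at most 41.7 mm and 7.16 degrees, less where a joint would pass 70% of its speed; a pose out of reach is approached as far as the arm can. A call with a gripper value outside its range is refused whole. The fingers move at their own pace and stop on an object; FORCE is the grip in N (left out, the last holds). Time passes only in rows, so rows that repeat a pose let the fingers close. It gives the time, the measured TCP pose, the force and the opening at its end, in the units of the state.
- read_state(): the state, without advancing time (a new reading comes with each control period).
- read_camera(name): name is "side" or "top"; returns the picture (384x512x3 uint8, red, green, blue); there is no depth.
- camera_info(name): a dict with "vfov" (degrees; the focal length in pixels is half the picture's height over the tangent of half this angle, whatever the lens; pixels are square), "cx", "cy" (the principal point, pixels), "R" (3x3) and "t" (3): a world point X has camera coordinates R X + t. Camera axes: x right, y down, z forward; pixel columns grow to the right and rows downward; lengths in m; the calibration is good to about 2 mm. A picture is of the moment at which its call begins. camera_info takes no time and is no camera call.
- hand_in(): hands the job in, once; it reports no verdict.
Trained networks look in the newest picture that a camera, given by its name, has taken for a name from the list of things; names that differ only in an ending like _2 or _b are one class to them, and where a whole thing is asked for, a point or a joint stands for the part that bears it (a point fixed in the world has none). Each returns a list of dicts, best first, with "p" (0 to 1); they miss things now and then, are a little off and sometimes report something else, mostly with a low value. They report only what shows in the picture. A call takes as long as a camera call. They do not tell look-alikes from the thing itself.
- cut_out(camera, thing): "region" (384x512 bool, what is visible of it).
- pinpoint(camera, thing): "xyz" ([x, y, z] in m, in the coordinates of the camera as it stood for that picture, good to about 4 mm: a listed point, or the origin of a listed thing).
The state is a dict: "time_s": time; "joint_positions": joint angles; "qvel": joint speeds; "tau": joint torques, N m; "ee_pos": TCP position; "tcp_rot": TCP orientation; "wrist_force": force on the tool from outside, world axes, zero at the start; "torque": the same for the moment, N m; "opening": opening from 0.0 (shut) to 1.0 (fully open).
Only numpy, scipy, OpenCV 4.12 (cv2) and the standard library are available. Lean on these libraries where they do the work, as an engineer would, in place of code of your own. Each camera call takes 0.05 s, during which the arm holds its last target. There are 200 camera calls.

### The job

Pick up the copper scoop by its handle with the steel chilling ball lying in it, bring it in under the cabinet's low clear shelf and tip it sideways so that the ball rolls into the dark gourd, without knocking the cabinet or shifting either gourd. Then set the empty scoop down upright on the table outside the cabinet and let go of it.

Things in the scene. Friction and masses are not known exactly. Their poses are not given: they have to be found in the camera images.
- scoop: Copper scoop. Bowl: shallow cone, radius 14 (base) to 38 mm (rim), rim 18 mm high, wall 3 mm, slope 37 deg: rolled 40 to 50 deg about its own x, it spills the ball. Origin: centre of the bowl's underside, z up. Wooden handle towards -x: level bar 12 mm wide (y) and high, x -75 to -179, centre 45 mm up; grip across y at x -125. Foot at x -174. Starts on the table, handle to robot and right.
- ball: Solid steel chilling ball, 20 mm in diameter, 0.03 kg, origin at its centre. It starts lying loose in the scoop's bowl.
- dark_gourd: Dark brown wooden drinking gourd, open at the top, standing loose on the cabinet floor, 0.18 kg. Height 85 mm, greatest outside radius 42 mm, mouth 30 mm inside and 35 mm outside radius, inner floor 8 mm up. Origin: centre of its underside, z up.
- pale_gourd: The same gourd in pale wood, to be left alone; it stands beside the dark one, on its left or right.
- cabinet: Fixed white cabinet, open front. Origin at table height, midway between the gourd places; x points inwards, y left. Floor 10 mm thick; side walls 220 mm high, inner faces y +-202 mm; clear low shelf right across, underside 195 and top 201 mm above the table. All reach from x -50 (front edge) to x +80 mm (glass back). Gourds stand near x 0, y -90 and +90. The door lies along its left outside.
Not all that is in view belongs to the job. Of the things shaped like the ball, the steel one is meant.

How it is judged:
By the outcome, as a careful person would: the job done as asked, in the order asked, and still so for the second after the job is handed in, with the robot touching nothing.
It also fails if it takes over 64 s, if anything falls off the work surface, if the arm or the gripper's body presses on something with over 40 N, if the wrist force passes 120 N, or if a joint passes its speed limit or range.

## Working session

There is one attempt and no reset: what is moved stays moved. The work goes in short steps, Python scripts to look and compute and a shell command to move; the robot and the scene stay as the last step left them, time stands still between calls to the robot, and variables do not carry over. Pictures are saved under pics/ and viewed, on a budget of 10 in all, crops included, one or two more only if the job needs it, and the job is handed in when it is done.

```bash
mkdir -p pics; cat > h.py <<'E'
from rig import *
import numpy as np, cv2
from scipy.spatial.transform import Rotation as Ro
def w(c,p):
    i=camera_info(c); return np.array(i["R"]).T@(np.array(p)-np.array(i["t"]))
def px(c,X):
    i=camera_info(c); p=np.array(i["R"])@np.array(X)+np.array(i["t"]); f=192/np.tan(np.radians(i["vfov"]/2))
    return np.array([i["cx"],i["cy"]])+f*p[:2]/p[2]
def ray(c,u,z):
    i=camera_info(c); f=192/np.tan(np.radians(i["vfov"]/2)); R=np.array(i["R"]);o=-R.T@np.array(i["t"])
    d=R.T@np.array([(u[0]-i["cx"])/f,(u[1]-i["cy"])/f,1]); return o+d*(z-o[2])/d[2]
def tcp():
    s=read_state(); q=s["tcp_rot"]; return np.array(s["ee_pos"]),Ro.from_quat([q[1],q[2],q[3],q[0]])
E
python3 - <<'E'
from h import *
np.set_printoptions(precision=4,suppress=True)
ims=[]
for c in("side","top"):
    im=read_camera(c); cv2.imwrite(f"pics/{c}0.png",im[:,:,::-1]); 
    i=camera_info(c); print(c,i["vfov"],i["cx"],i["cy"],"cam at",-np.array(i["R"]).T@np.array(i["t"]),{k:v for k,v in i.items() if k not in("R","t","vfov","cx","cy")})
    for t in("scoop","ball","dark_gourd","pale_gourd","cabinet"):
        for r in pinpoint(c,t)[:4]: X=w(c,r["xyz"]); print(t,round(r["p"],2),X,px(c,X))
        for r in cut_out(c,t)[:3]:
            ys,xs=np.nonzero(r["region"]); print("   cut",round(r["p"],2),len(xs),xs.min(),xs.max(),ys.min(),ys.max(),xs.mean(),ys.mean())
print(read_state())
E
```

```text
side 56.02098603785765 253.2483327104699 189.19095384434158 cam at [0.4696 0.2941 0.611 ] {}
scoop 0.83 [ 0.5081 -0.1403 -0.0028] [311.7608 174.8544]
   cut 0.56 1394 294 382 121 184 330.5057388809182 156.3916786226686
ball 0.62 [ 0.5384 -0.0495  0.0084] [284.137  203.2313]
ball 0.39 [ 0.5093 -0.1446  0.0138] [312.9442 168.4036]
   cut 0.58 85 308 317 165 175 312.56470588235294 169.8470588235294
dark_gourd 0.61 [ 0.7012 -0.0372  0.0104] [204.489  182.0959]
   cut 0.87 888 190 225 148 193 210.22522522522522 174.84234234234233
pale_gourd 0.58 [0.7072 0.1325 0.0048] [160.8111 257.6295]
   cut 0.65 1380 140 181 226 278 162.6768115942029 254.90579710144928
cabinet 0.71 [ 0.6982  0.0524 -0.0029] [186.519  223.3475]
   cut 0.78 36704 0 258 33 351 146.7643308631212 200.9004195727986
   cut 0.72 866 192 225 149 192 210.60508083140877 174.6200923787529
top 47.45280010523434 255.9259977801738 188.95996482901865 cam at [ 0.5622 -0.005   0.686 ] {}
scoop 0.8 [ 0.5116 -0.1415  0.0032] [326.2399 247.2566]
   cut 0.86 2904 303 433 225 322 351.8570936639118 266.1887052341598
ball 0.53 [ 0.5369 -0.044
[... 162 characters left out ...]
t 0.74 184 121 156 144 150 138.89673913043478 146.6304347826087
cabinet 0.62 [ 0.694   0.0525 -0.0004] [200.3717 133.9119]
   cut 0.67 49445 0 373 12 170 185.35465668925067 96.13238952371321
{'time_s': 1.1, 'joint_positions': array([ 1.1921,  0.321 , -0.0701,  1.4505,  0.0226,  1.3708, -0.0569]), 'qvel': array([ 0.    ,  0.0012, -0.0013,  0.0004,  0.0006, -0.0018,  0.0007]), 'tau': array([ -0.0003, -49.3413,  -0.3815, -31.4586,   0.0134,   0.0013,
        -0.    ]), 'ee_pos': array([ 0.2488, -0.6005,  0.2313]), 'tcp_rot': array([ 0.    ,  0.9808,  0.1952, -0.    ]), 'wrist_force': array([-0.7986,  0.3256, -0.3022]), 'torque': array([ 0.0063,  0.0212, -0.0208]), 'opening': 0.9965910840115435}
```

View pics/side0.png

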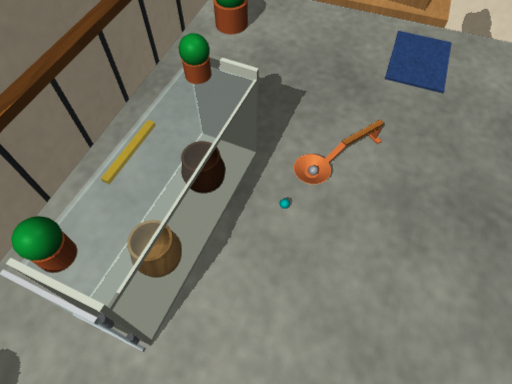

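View pics/top0.png

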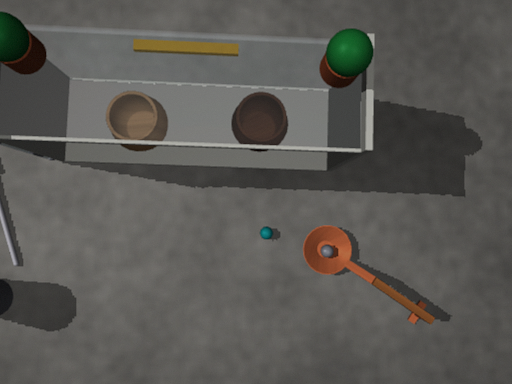

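The side view shows the scoop's bowl at (313,169), with its handle running to (382,123). The dark gourd is at (203,167) and the pale one at (155,249). The top view shows the bowl at (327,250), the handle end at (433,322), and the dark gourd's mouth at (261,115).

Two things are shaped like the ball: a teal one loose on the table (top 266,233) and a grey one in the bowl (top 327,251). The grey one is steel and lies in the scoop, so it's the one meant. I'll confirm that in a crop and refine the poses.

```bash
cat >> h.py <<'E'
def scoop_mask(c,x,y,yaw,z=0):
    m=np.zeros((384,512),np.uint8); C,S=np.cos(yaw),np.sin(yaw)
    def P(L): return np.array([px(c,[x+a*C-b*S,y+a*S+b*C,z+d]) for a,b,d in L],np.float32)
    t=np.linspace(0,2*np.pi,40)
    def fill(L): cv2.fillPoly(m,[cv2.convexHull(np.round(P(L)*16).astype(np.int32))],1,shift=4)
    fill([(.038*np.cos(k),.038*np.sin(k),.018) for k in t]+[(.014*np.cos(k),.014*np.sin(k),0) for k in t])
    fill([(a,b,d) for a in(-.179,-.075) for b in(-.006,.006) for d in(.039,.051)])
    fill([(-.036,b,.016) for b in(-.005,.005)]+[(-.075,b,d) for b in(-.005,.005) for d in (.042,.048)])
    return m>0
E
python3 - <<'E'
from h import *
from scipy.optimize import minimize
np.set_printoptions(precision=4,suppress=True)
M={}
for c in("side","top"):
    im=read_camera(c); M[c]=cut_out(c,"scoop")[0]["region"]
    if c=="top": cv2.imwrite("pics/crop0.png",cv2.resize(im[200:330,240:440],None,fx=4,fy=4,interpolation=cv2.INTER_CUBIC)[:,:,::-1])
def cost(p,cs=("side","top")): return -sum((M[c]&(m:=scoop_mask(c,*p))).sum()/(M[c]|m).sum() for c in cs)
for cs in(("top",),("side",),("side","top")):
    best=min((minimize(cost,[.51,-.141,a],args=(cs,),method="Nelder-Mead",options=dict(initial_simplex=[[.51,-.141,a],[.516,-.141,a],[.51,-.135,a],[.51,-.141,a+.1]])) for a in(.3,.6,.9)),key=lambda r:r.fun)
    print(cs,best.x,np.degrees(best.x[2]),best.fun)
print("dark mouth top",ray("top",(261,115),.095),"side",ray("side",(204,152+3),.095))
print("pale mouth top",ray("top",(134,112),.095),"side",ray("side",(151,235),.095))
a,b=ray("top",(12,138),.198),ray("top",(365,151),.198);print("shelf front",a,b,np.degrees(np.arctan2(b[0]-a[0],a[1]-b[1])))
a,b=ray("top",(66,158),.01),ray("top",(327,169),.01);print("floor front",a,b)
a,b=ray("side",(257,75),.198),ray("side",(120,290),.198);print("shelf front side",a,b)
E
```

```text
Traceback (most recent call last):
  File "h.py", line 20, in scoop_mask
    fill([(a,b,d) for a in(-.179,-.075) for b in(-.006,.006) for d in(.039,.051)])
    ~~~~^^^^^^^^^^^^^^^^^^^^^^^^^^^^^^^^^^^^^^^^^^^^^^^^^^^^^^^^^^^^^^^^^^^^^^^^^^
  File "h.py", line 18, in fill
    def fill(L): cv2.fillPoly(m,[cv2.convexHull(np.round(P(L)*16).astype(np.int32))],1,shift=4)
                                                         ~^^^
  File "h.py", line 16, in P
    def P(L): return np.array([px(c,[x+a*C-b*S,y+a*S+b*C,z+d]) for a,b,d in L],np.float32)
                               ~~^^^^^^^^^^^^^^^^^^^^^^^^^^^^^
  File "h.py", line 7, in px
    i=camera_info(c); p=np.array(i["R"])@np.array(X)+np.array(i["t"]); f=192/np.tan(np.radians(i["vfov"]/2))
ValueError: time passes only in moves, steps and waits
```

View pics/crop0.png

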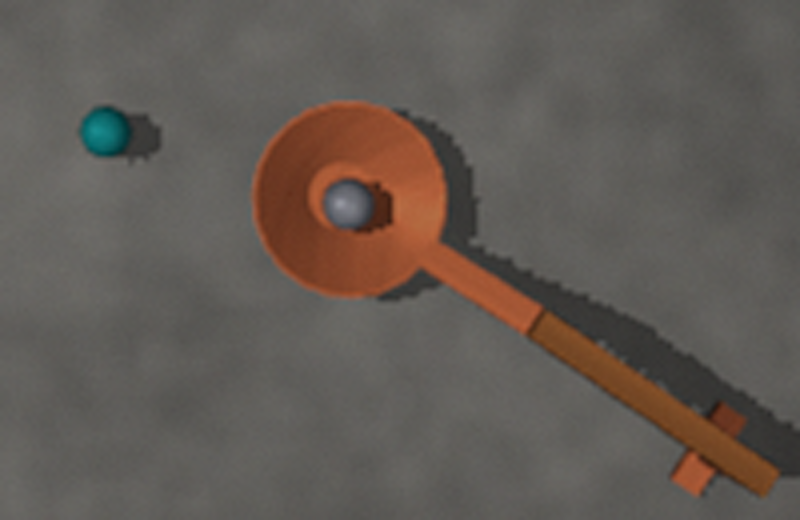

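The crop confirms it: a grey steel ball sits in the bowl at crop (347,203), and the teal one is separate at (105,131). I'll cache the calibration and rerun the fit.

```bash
sed -i '3i import functools\ncamera_info=functools.cache(camera_info)' h.py
python3 - <<'E'
from h import *
from scipy.optimize import minimize
np.set_printoptions(precision=4,suppress=True)
M={}
for c in("side","top"):
    im=read_camera(c); M[c]=cut_out(c,"scoop")[0]["region"]
def cost(p,cs=("side","top")): return -sum((M[c]&(m:=scoop_mask(c,*p))).sum()/(M[c]|m).sum() for c in cs)
for cs in(("top",),("side",),("side","top")):
    best=min((minimize(cost,[.51,-.141,a],args=(cs,),method="Nelder-Mead",options=dict(initial_simplex=[[.51,-.141,a],[.516,-.141,a],[.51,-.135,a],[.51,-.141,a+.1]])) for a in(.3,.6,.9)),key=lambda r:r.fun)
    print(cs,best.x,np.degrees(best.x[2]),best.fun)
print("dark mouth top",ray("top",(261,115),.095),"side",ray("side",(204,152+3),.095))
print("pale mouth top",ray("top",(134,112),.095),"side",ray("side",(151,235),.095))
a,b=ray("top",(12,138),.198),ray("top",(365,151),.198);print("shelf front",a,b,np.degrees(np.arctan2(b[0]-a[0],a[1]-b[1])))
a,b=ray("top",(66,158),.01),ray("top",(327,169),.01);print("floor front",a,b)
a,b=ray("side",(257,75),.198),ray("side",(120,290),.198);print("shelf front side",a,b)
E
```

```text
('top',) [ 0.5103 -0.1407  0.9374] 53.70696337054251 -0.8446057406796437
('side',) [ 0.5111 -0.1403  0.9323] 53.415842851665474 -0.8024296675191815
('side', 'top') [ 0.51   -0.1395  0.9445] 54.11554575773116 -1.6504118580211855
dark mouth top [ 0.7008 -0.0387  0.095 ] side [ 0.6942 -0.0428  0.095 ]
pale mouth top [0.7069 0.1338 0.095 ] side [0.7044 0.1292 0.095 ]
shelf front [0.6541 0.2429 0.198 ] [ 0.6338 -0.1504  0.198 ] -2.963050150391729
floor front [0.6575 0.2571 0.01  ] [ 0.6339 -0.1452  0.01  ]
shelf front side [ 0.6385 -0.1609  0.198 ] [0.6561 0.2356 0.198 ]
```

Both views agree on the scoop: (0.5105, -0.140), yaw 53.8°, standing on the table. The cabinet yaw is about -3° with its front near x 0.645. The dark gourd is near (0.699, -0.039), which fits its nominal place. Next I work out the move to above the grip point.

```bash
cat >> h.py <<'E'
def down(h,roll=0):
    h=np.radians(h); X=np.array([np.cos(h),np.sin(h),0]); Z=np.array([0,0,-1.]); R=Ro.from_matrix(np.c_[X,np.cross(Z,X),Z])
    return Ro.from_rotvec(np.radians(roll)*X)*R   # roll about scoop x (heading), world sense
def goal(pos,R):
    p,R0=tcp(); print("turn",np.round((R0.inv()*R).as_rotvec(degrees=True),2),"shift",np.round(R0.inv().apply(np.array(pos)-p)*100,2))
def st():
    p,R=tcp(); s=read_state(); X=R.apply([1,0,0]); print("t",s["time_s"],"p",np.round(p,4),"head",round(np.degrees(np.arctan2(X[1],X[0])),2),"z",np.round(R.apply([0,0,1]),3),"q",np.round(s["joint_positions"],2),"F",np.round(s["wrist_force"],1),"T",np.round(s["torque"],2),"op",round(s["opening"],3))
E
python3 -c "
from h import *
goal([.4367,-.2412,.12],down(53.8))"
```

```text
turn [  0.     0.   -31.29] shift [ 31.11 -26.    11.13]
```

```bash
python3 -m handwheel '[[[0,0,-10,10.4,-8.7,3,-1],[0,0,-31.3,31.1,-26,11.1,-1],[0,0,-31.3,31.1,-26,11.1,-1],[0,0,-31.3,31.1,-26,11.1,-1],[0,0,-31.3,31.1,-26,11.1,-1],[0,0,-31.3,31.1,-26,11.1,-1],[0,0,-31.3,31.1,-26,11.1,-1],[0,0,-31.3,31.1,-26,11.1,-1]]]' 60; python3 -c "
from h import *
st(); goal([.4367,-.2412,.12],down(53.8))"
```

```text
time_s: 2.17
ee_pos: [0.3983, -0.3139, 0.1436]
tcp_rot: [0.001, 0.892, 0.452, 0.0]
wrist_force: [0.6, -1.0, 0.2]
opening: 0.998
t 2.1667 p [ 0.3983 -0.3139  0.1436] head 53.79 z [ 0.001 -0.001 -1.   ] q [ 0.94  0.1  -0.34  1.9   0.04  1.15 -0.05] F [ 0.6 -1.   0.2] T [-0.06 -0.06 -0.  ] op 0.998
turn [ 0.06  0.03 -0.01] shift [ 8.13 -1.2   2.36]
```

```bash
python3 -m handwheel '[[[0,0,0,4,-0.6,1.2,-1],[0,0,0,8.1,-1.2,2.4,-1],[0,0,0,8.1,-1.2,2.4,-1],[0,0,0,8.1,-1.2,2.4,-1],[0,0,0,8.1,-1.2,2.4,-1],[0,0,0,8.1,-1.2,2.4,-1]]]' ; python3 -c "
from h import *
st(); goal([.4367,-.2412,.026],down(53.8))"
```

```text
time_s: 2.67
ee_pos: [0.4354, -0.2448, 0.1202]
tcp_rot: [0.001, 0.892, 0.451, -0.0]
wrist_force: [0.6, 0.3, 0.6]
opening: 0.999
t 2.6667 p [ 0.4354 -0.2448  0.1202] head 53.67 z [ 0.    -0.001 -1.   ] q [ 0.85  0.11 -0.41  1.94  0.05  1.1  -0.22] F [0.6 0.3 0.6] T [-0.06  0.    0.  ] op 0.999
turn [ 0.05  0.04 -0.13] shift [ 0.37 -0.12  9.41]
```

```bash
python3 -m handwheel '[[[0,0,0,0.2,-0.1,3,-1],[0,0,0,0.4,-0.1,6,-1],[0,0,0,0.4,-0.1,8.5,-1],[0,0,0,0.4,-0.1,9.4,-1],[0,0,0,0.4,-0.1,9.4,-1],[0,0,0,0.4,-0.1,9.4,-1]]]' 60; python3 - <<'E'
from h import *
st(); goal([.4367,-.2412,.026],down(53.8))
im=read_camera("top"); cv2.imwrite("pics/g1.png",cv2.resize(im[180:384,250:512],None,fx=3,fy=3)[:,:,::-1][:600,:786])
E
```

```text
time_s: 3.17
ee_pos: [0.4375, -0.2405, 0.0264]
tcp_rot: [0.0, 0.892, 0.452, 0.0]
wrist_force: [-1.1, 0.2, 0.6]
opening: 1.001
t 3.1667 p [ 0.4375 -0.2405  0.0264] head 53.7 z [ 0. -0. -1.] q [ 0.82  0.24 -0.41  2.02  0.12  0.9  -0.28] F [-1.1  0.2  0.6] T [ 0.   -0.09  0.08] op 1.001
turn [ 0.03  0.   -0.1 ] shift [-0.11 -0.02  0.04]
```

View pics/g1.png

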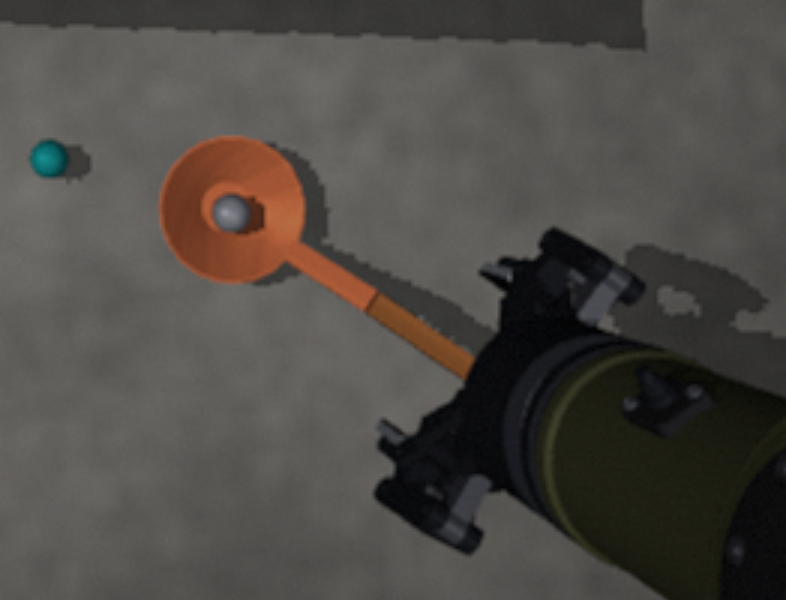

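The open fingers straddle the handle at crop (385,435) and (490,275), and the ball still lies in the bowl at (231,213). Closing.

```bash
python3 -m handwheel '[[[0,0,0,0,0,0,-0.4],[0,0,0,0,0,0,0],[0,0,0,0,0,0,0.3],[0,0,0,0,0,0,0.6],[0,0,0,0,0,0,1],[0,0,0,0,0,0,1],[0,0,0,0,0,0,1],[0,0,0,0,0,0,1]]]' 60; python3 -c "
from h import *
st()"
```

```text
time_s: 3.88
ee_pos: [0.4376, -0.2393, 0.0259]
tcp_rot: [0.0, 0.892, 0.453, -0.0]
wrist_force: [-0.6, -0.8, 2.3]
opening: 0.127
t 3.8833 p [ 0.4376 -0.2393  0.0259] head 53.82 z [ 0. -0. -1.] q [ 0.82  0.24 -0.41  2.02  0.12  0.9  -0.28] F [-0.6 -0.8  2.3] T [0.03 0.11 0.03] op 0.127
```

```bash
python3 -m handwheel '[[[0,0,0,0,0,-0.2,1],[0,0,0,0,0,-0.6,1],[0,0,0,0,0,-1.2,1],[0,0,0,0,0,-1.9,1],[0,0,0,0,0,-2.6,1],[0,0,0,0,0,-3.2,1],[0,0,0,0,0,-3.6,1],[0,0,0,0,0,-3.8,1]]]'; python3 - <<'E'
from h import *
st()
for c in("side","top"):
    im=read_camera(c)
    for t in("scoop","ball"):
        for r in pinpoint(c,t)[:3]: print(c,t,round(r["p"],2),np.round(w(c,r["xyz"]),4))
    if c=="side": cv2.imwrite("pics/l1.png",cv2.resize(im[70:250,230:450],None,fx=3,fy=3)[:,:,::-1])
E
```

```text
time_s: 4.55
ee_pos: [0.4379, -0.2396, 0.0648]
tcp_rot: [0.001, 0.892, 0.452, 0.0]
wrist_force: [-0.0, -0.9, -1.1]
opening: 0.126
t 4.55 p [ 0.4379 -0.2396  0.0648] head 53.8 z [ 0.001 -0.001 -1.   ] q [ 0.83  0.18 -0.41  1.99  0.09  0.98 -0.26] F [-0.  -0.9 -1.1] T [-0.03  0.03 -0.02] op 0.126
side scoop 0.69 [ 0.5108 -0.142   0.0362]
side ball 0.55 [ 0.51   -0.1399  0.0513]
side ball 0.44 [ 0.5399 -0.0509  0.0078]
top scoop 0.61 [ 0.5113 -0.1413  0.0404]
```

View pics/l1.png

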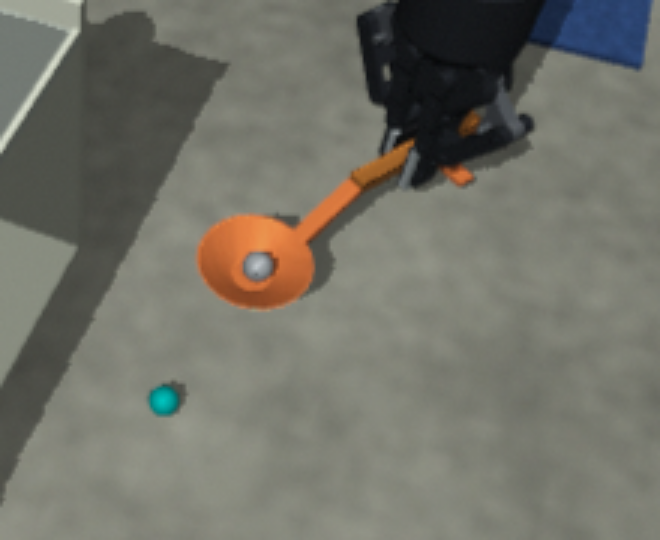

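The scoop is lifted level and held firmly, with the ball at rest in the bowl (crop 258,265). The bowl's offset from the TCP is 122 mm along tool x, and the underside is 26 mm below the TCP. Next I swing to heading -3° in front of the cabinet.

```bash
cat >> h.py <<'E'
L=np.array([.1225,0,.026])   # bowl underside in tool frame
def bgoal(B,h,roll=0):
    R=down(h,roll); goal(np.array(B)-R.apply(L),R)
def bowl(): p,R=tcp(); return p+R.apply(L)
E
python3 -c "
from h import *
print(bowl()); bgoal([.585,.02,.122],-3)"
```

```text
[ 0.50944795 -0.14022064  0.03734657]
turn [-4.000e-02  3.000e-02  5.681e+01] shift [ 22.93 -13.62  -8.46]
```

```bash
python3 -m handwheel '[[[0,0,0.6,0.2,-0.1,-0.2,1],[0,0,2.3,0.9,-0.5,-0.8,1],[0,0,5.1,2.1,-1.2,-1.7,1],[0,0,9.1,3.7,-2.2,-2.8,1],[0,0,13.6,5.5,-3.3,-4,1],[0,0,18.8,7.6,-4.5,-5.2,1],[0,0,23.9,9.6,-5.7,-6.3,1],[0,0,28.4,11.5,-6.8,-7,1]]]'; python3 -c "
from h import *
st();print(bowl()); bgoal([.585,.02,.122],-3)"
```

```text
time_s: 5.52
ee_pos: [0.4509, -0.1048, 0.1349]
tcp_rot: [0.0, 0.976, 0.218, 0.0]
wrist_force: [0.2, -0.3, -0.8]
opening: 0.128
t 5.5167 p [ 0.4509 -0.1048  0.1349] head 25.15 z [ 0.001 -0.    -1.   ] q [ 0.68  0.02 -0.51  2.    0.01  1.12 -0.97] F [ 0.2 -0.3 -0.8] T [-0.07  0.02  0.  ] op 0.128
[ 0.56178769 -0.05274467  0.10895952]
turn [ 0.03 -0.06 28.15] shift [  6.64 -11.37  -1.32]
```

```bash
python3 -m handwheel '[[[0,0,3.5,0.8,-1.4,-0.2,1],[0,0,8,1.9,-3.2,-0.5,1],[0,0,13,3.1,-5.2,-0.8,1],[0,0,18,4.3,-7.3,-1,1],[0,0,22.4,5.3,-9.1,-1.2,1],[0,0,25.7,6.1,-10.4,-1.3,1],[0,0,27.5,6.5,-11.1,-1.3,1],[0,0,28.2,6.6,-11.4,-1.3,1]]]'; python3 - <<'E'
from h import *
st();print(bowl()); bgoal([.7015,.014,.122],-3)
for c in("side","top"):
    im=read_camera(c)
    for t in("scoop","ball","dark_gourd"):
        for r in pinpoint(c,t)[:3]: print(c,t,round(r["p"],2),np.round(w(c,r["xyz"]),4))
    cv2.imwrite(f"pics/p_{c}.png",im[:,:,::-1])
E
```

```text
time_s: 6.18
ee_pos: [0.4611, 0.0271, 0.1468]
tcp_rot: [-0.0, 1.0, -0.024, -0.0]
wrist_force: [0.2, 1.3, -1.6]
opening: 0.129
t 6.1833 p [0.4611 0.0271 0.1468] head -2.71 z [-0.     0.001 -1.   ] q [ 0.54  0.01 -0.65  1.99  0.    1.15 -1.73] F [ 0.2  1.3 -1.6] T [ 0.    0.13 -0.01] op 0.129
[0.58345431 0.02136294 0.12082385]
turn [-0.03  0.    0.29] shift [11.83  0.11 -0.12]
side scoop 0.64 [0.5802 0.0218 0.1209]
side ball 0.59 [ 0.5404 -0.0515  0.011 ]
side ball 0.56 [0.5817 0.0318 0.1305]
side dark_gourd 0.67 [ 0.699  -0.0392  0.007 ]
top scoop 0.6 [0.5863 0.0174 0.1236]
top ball 0.57 [ 0.5366 -0.0452  0.0064]
top ball 0.5 [0.5782 0.0284 0.1312]
```

View pics/p_side.png

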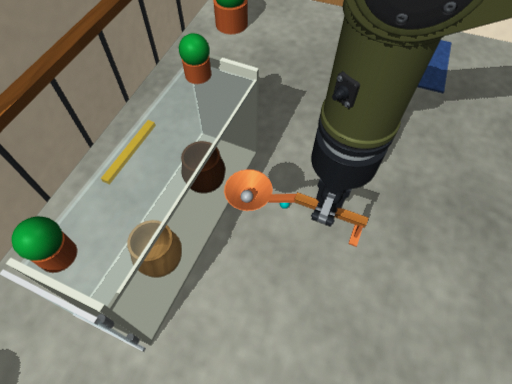

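The bowl is level in front of the cabinet at (248,190), the ball is at (247,196), and both gourds are unmoved. Moving straight in under the shelf.

```bash
python3 -m handwheel '[[[0,0,0.3,0.2,0,0,1],[0,0,0.3,0.8,0,-0.1,1],[0,0,0.3,1.8,0,-0.1,1],[0,0,0.3,3.0,0,-0.1,1],[0,0,0.3,4.4,0,-0.1,1],[0,0,0.3,5.8,0,-0.1,1],[0,0,0.3,7.1,0.1,-0.1,1],[0,0,0.3,8.2,0.1,-0.1,1]]]';  python3 - <<'E'
from h import *
st();print(bowl()); bgoal([.7015,.014,.122],-3)
E
```

```text
time_s: 7.25
ee_pos: [0.5445, 0.0194, 0.1476]
tcp_rot: [-0.0, 1.0, -0.027, 0.0]
wrist_force: [-0.0, -0.2, -1.1]
opening: 0.127
t 7.25 p [0.5445 0.0194 0.1476] head -3.14 z [ 0.  0. -1.] q [ 0.49  0.21 -0.64  1.8   0.13  1.17 -1.82] F [-0.  -0.2 -1.1] T [ 0.02  0.12 -0.02] op 0.127
[0.66686739 0.01270495 0.12162486]
turn [-0.01 -0.02 -0.14] shift [ 3.45 -0.29 -0.04]
```

```bash
python3 -m handwheel '[[[0,0,0.1,0.7,-0.1,0,1],[0,0,0.1,1.5,-0.2,0,1],[0,0,0,2.3,-0.3,0,1],[0,0,0,2.9,-0.3,0,1],[0,0,0,3.3,-0.3,0,1],[0,0,0,3.4,-0.3,0,1],[0,0,0,3.4,-0.3,0,1]]]';  python3 - <<'E'
from h import *
st();print(bowl()); bgoal([.7015,.014,.122],-3,15);bgoal([.7015,.014,.122],-3,30);bgoal([.7015,.014,.122],-3,45)
im=read_camera("side")
for t in("scoop","ball","dark_gourd"):
        for r in pinpoint("side",t)[:3]: print(t,round(r["p"],2),np.round(w("side",r["xyz"]),4))
cv2.imwrite("pics/in_s.png",cv2.resize(im[80:330,80:400],None,fx=2.4,fy=2.4)[:,:,::-1])
E
```

```text
time_s: 7.83
ee_pos: [0.5772, 0.0212, 0.1477]
tcp_rot: [0.0, 1.0, -0.027, -0.0]
wrist_force: [0.5, 0.4, -1.3]
opening: 0.127
t 7.8333 p [0.5772 0.0212 0.1477] head -3.09 z [-0. -0. -1.] q [ 0.46  0.28 -0.63  1.72  0.18  1.19 -1.84] F [ 0.5  0.4 -1.3] T [-0.   0.1  0. ] op 0.127
[0.69951377 0.01453854 0.12166418]
turn [15.   0.  -0.1] shift [0.2  0.74 0.06]
turn [ 3.e+01 -1.e-02 -1.e-01] shift [0.2  1.36 0.32]
turn [ 4.5e+01 -2.0e-02 -9.0e-02] shift [0.2  1.9  0.73]
scoop 0.43 [0.7048 0.1372 0.005 ]
dark_gourd 0.74 [ 0.7029 -0.0387  0.0069]
dark_gourd 0.55 [0.7054 0.1363 0.0062]
```

View pics/in_s.png

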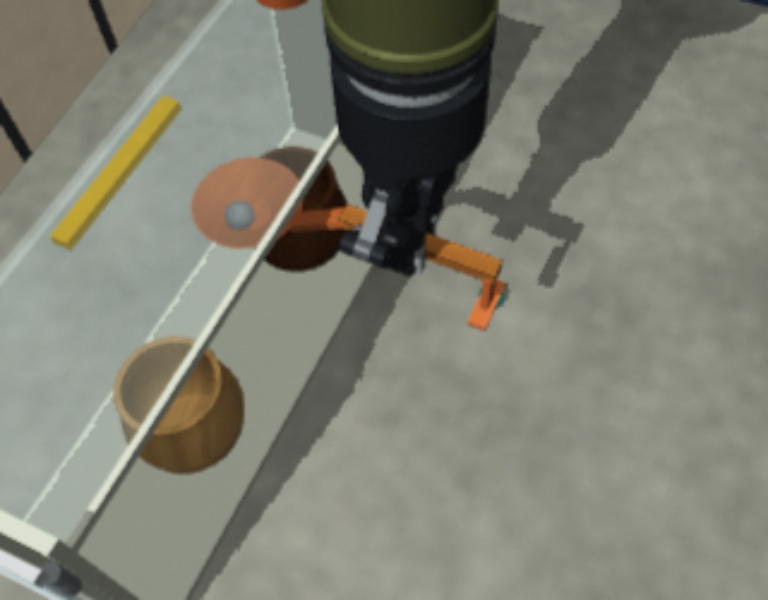

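The bowl is under the shelf (crop 245,200) beside and above the dark gourd, with the ball in it at (240,214). Nothing is touching. Rolling to 30° first.

```bash
python3 -m handwheel '[[[3,0,0,0.1,0.2,0,1],[7,0,0,0.2,0.4,0,1],[11,0,0,0.2,0.6,0,1],[15,0,0,0.2,0.7,0.1,1],[20,0,0,0.2,1,0.1,1],[25,0,0,0.2,1.2,0.2,1],[28,0,0,0.2,1.3,0.3,1],[30,0,0,0.2,1.4,0.3,1]]]';  python3 - <<'E'
from h import *
st();print(bowl()); bgoal([.7015,.014,.122],-3,30);bgoal([.7015,.014,.122],-3,40);bgoal([.7015,.014,.122],-3,48)
im=read_camera("side")
for t in("scoop","ball","dark_gourd"):
        for r in pinpoint("side",t)[:3]: print(t,round(r["p"],2),np.round(w("side",r["xyz"]),4))
cv2.imwrite("pics/r_s.png",cv2.resize(im[80:330,80:400],None,fx=2.4,fy=2.4)[:,:,::-1])
E
```

```text
time_s: 8.7
ee_pos: [0.578, 0.0043, 0.1438]
tcp_rot: [-0.259, 0.965, -0.028, 0.007]
wrist_force: [0.1, -0.6, -1.5]
opening: 0.127
t 8.7 p [0.578  0.0043 0.1438] head -3.31 z [ 0.028  0.5   -0.865] q [ 0.81  0.38 -0.67  1.73 -0.31  1.18 -1.33] F [ 0.1 -0.6 -1.5] T [-0.7   0.16  0.02] op 0.127
[0.70100183 0.01018282 0.12119818]
turn [-0.06 -0.11 -0.3 ] shift [ 0.03 -0.31  0.1 ]
turn [ 9.94 -0.13 -0.29] shift [0.03 0.14 0.14]
turn [17.94 -0.15 -0.28] shift [0.04 0.49 0.23]
dark_gourd 0.63 [ 0.6984 -0.04    0.0093]
```

View pics/r_s.png

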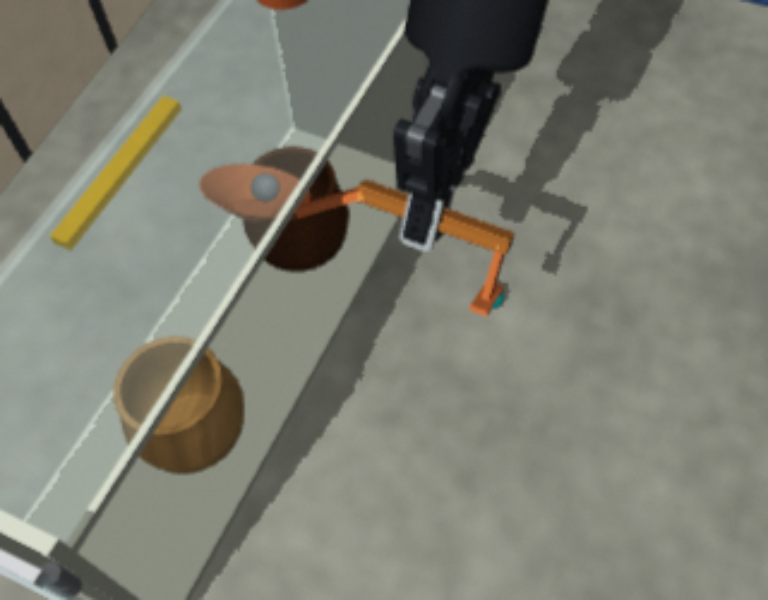

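The roll works at 30°: the ball rests against the lower wall (crop 265,187) and the lip is above the gourd's mouth. Rolling on to 48°.

```bash
python3 -m handwheel '[[[3,0,-0.3,0,-0.2,0.1,1],[6,0,-0.3,0,0,0.1,1],[9,0,-0.3,0,0.1,0.1,1],[12,0,-0.3,0,0.2,0.2,1],[15,0,-0.3,0,0.4,0.2,1],[18,0,-0.3,0,0.5,0.2,1],[18,0,-0.3,0,0.5,0.2,1],[18,0,-0.3,0,0.5,0.2,1]]]';  python3 - <<'E'
from h import *
st();print(bowl())
im=read_camera("side")
for t in("scoop","ball","dark_gourd"):
        for r in pinpoint("side",t)[:3]: print(t,round(r["p"],2),np.round(w("side",r["xyz"]),4))
cv2.imwrite("pics/r2_s.png",cv2.resize(im[80:330,80:400],None,fx=2.4,fy=2.4)[:,:,::-1])
E
```

```text
time_s: 9.57
ee_pos: [0.5782, 0.0041, 0.1404]
tcp_rot: [-0.406, 0.914, -0.022, 0.011]
wrist_force: [-0.1, 0.3, -0.8]
opening: 0.127
t 9.5667 p [0.5782 0.0041 0.1404] head -2.84 z [ 0.039  0.741 -0.67 ] q [ 0.95  0.55 -0.7   1.71 -0.49  1.26 -1.12] F [-0.1  0.3 -0.8] T [-0.92  0.08 -0.03] op 0.127
[0.70159818 0.01731358 0.12328482]
ball 0.47 [ 0.5409 -0.052   0.0091]
dark_gourd 0.83 [ 0.7013 -0.0402  0.0096]
```

View pics/r2_s.png

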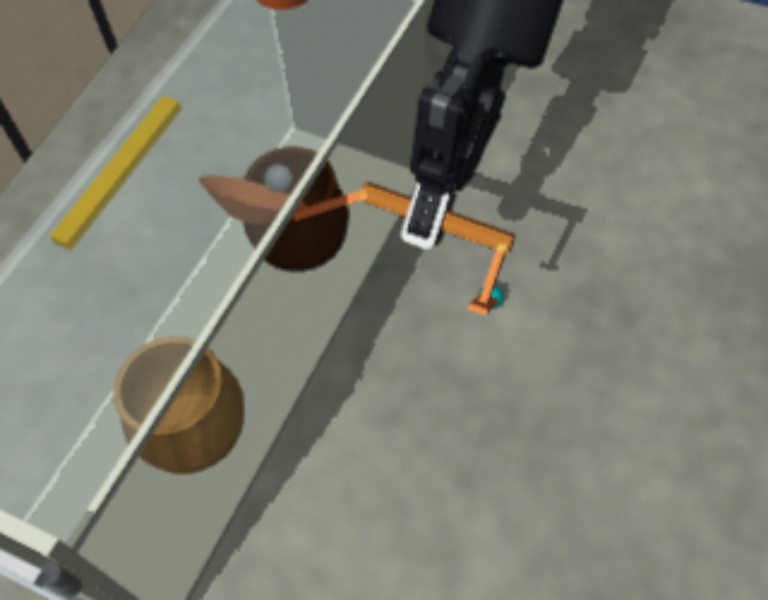

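At 48° the ball is at the lip over the mouth (crop 278,178). I hold still to let it roll, then look.

```bash
python3 -m handwheel '[[[1,0,0,0,0,0,1],[1,0,0,0,0,0,1],[1,0,0,0,0,0,1],[1,0,0,0,0,0,1],[1,0,0,0,0,0,1],[1,0,0,0,0,0,1]]]';  python3 - <<'E'
from h import *
st();print(bowl())
im=read_camera("side")
for t in("scoop","ball","dark_gourd"):
        for r in pinpoint("side",t)[:3]: print(t,round(r["p"],2),np.round(w("side",r["xyz"]),4))
im2=read_camera("top")
a=cv2.resize(im[130:210,150:250],None,fx=4,fy=4);b=cv2.resize(im2[70:170,190:330],None,fx=2.85,fy=3.2)[:320,:399]
cv2.imwrite("pics/r3.png",np.hstack([a,b])[:,:,::-1])
E
```

```text
time_s: 10.27
ee_pos: [0.5782, 0.0037, 0.1405]
tcp_rot: [-0.414, 0.91, -0.022, 0.012]
wrist_force: [0.4, -0.3, -1.5]
opening: 0.129
t 10.2667 p [0.5782 0.0037 0.1405] head -2.86 z [ 0.04   0.754 -0.656] q [ 0.95  0.56 -0.7   1.71 -0.5   1.26 -1.11] F [ 0.4 -0.3 -1.5] T [-0.94  0.08  0.  ] op 0.129
[0.70160696 0.01721281 0.1238593 ]
ball 0.55 [ 0.5405 -0.0512  0.0082]
dark_gourd 0.64 [ 0.7    -0.0387  0.0086]
```

View pics/r3.png

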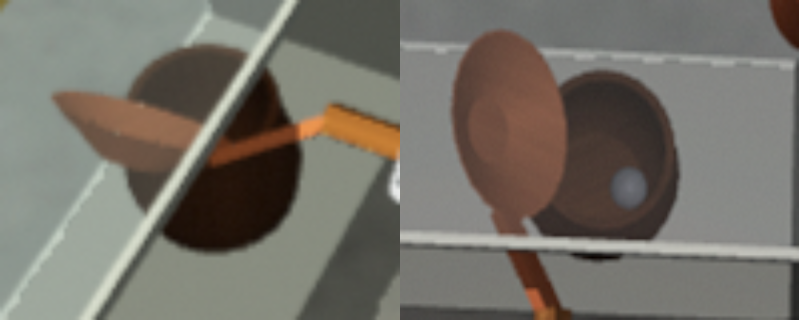

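The ball is in the dark gourd (top crop 628,187) and the bowl is empty. Rolling back, then withdrawing.

```bash
python3 -c "
from h import *
for a in (33,17,0): bgoal([.7015,.018,.124],-3,a)"
```

```text
turn [-16.    -0.05   0.23] shift [-0.01 -0.83  0.14]
turn [-32.    -0.08   0.22] shift [-0.01 -1.49  0.44]
turn [-49.    -0.11   0.21] shift [-0.01 -2.07  0.94]
```

```bash
python3 -m handwheel '[[[-5,0,0,0,-0.3,0,1],[-11,0,0,0,-0.6,0.1,1],[-17,0,0,0,-0.9,0.2,1],[-24,0,0,0,-1.2,0.3,1],[-31,0,0,0,-1.5,0.4,1],[-38,0,0,0,-1.7,0.6,1],[-44,0,0,0,-1.9,0.8,1],[-49,0,0,0,-2.1,0.9,1]]]'; python3 -c "
from h import *
st();print(bowl()); bgoal([.7015,.018,.124],-3,0); bgoal([.55,.02,.124],-3,0)"
```

```text
time_s: 11.18
ee_pos: [0.5795, 0.0265, 0.1521]
tcp_rot: [0.002, 1.0, -0.024, 0.003]
wrist_force: [-0.8, 0.5, -1.7]
opening: 0.129
t 11.1833 p [0.5795 0.0265 0.1521] head -2.73 z [ 0.006 -0.005 -1.   ] q [ 0.44  0.28 -0.63  1.72  0.18  1.2  -1.85] F [-0.8  0.5 -1.7] T [0.05 0.11 0.03] op 0.129
[0.70204007 0.02050844 0.12690269]
turn [ 0.25 -0.36  0.27] shift [-0.03  0.21  0.21]
turn [ 0.25 -0.36  0.27] shift [-15.17   0.73   0.12]
```

```bash
python3 -m handwheel '[[[0.2,-0.3,0.3,-0.4,0.1,0.1,1],[0.2,-0.3,0.3,-1.5,0.2,0.1,1],[0.2,-0.3,0.3,-3.2,0.2,0.1,1],[0.2,-0.3,0.3,-5.2,0.3,0.1,1],[0.2,-0.3,0.3,-7.2,0.3,0.1,1],[0.2,-0.3,0.3,-9,0.4,0.1,1],[0.2,-0.3,0.3,-10.4,0.4,0.1,1],[0.2,-0.3,0.3,-11.2,0.4,0.1,1]]]'; python3 -c "
from h import *
st();print(bowl()); bgoal([.5105,-.14,.04],53.8,0)"
```

```text
time_s: 11.85
ee_pos: [0.4651, 0.0255, 0.1486]
tcp_rot: [-0.002, 1.0, -0.028, -0.002]
wrist_force: [0.2, -0.3, -1.3]
opening: 0.122
t 11.85 p [0.4651 0.0255 0.1486] head -3.24 z [-0.004  0.004 -1.   ] q [ 0.54  0.02 -0.64  1.97  0.01  1.16 -1.74] F [ 0.2 -0.3 -1.3] T [-0.01  0.07  0.  ] op 0.122
[0.58733539 0.01866265 0.12211118]
turn [ -0.33   0.08 -57.04] shift [-1.17 26.58  8.15]
```

```bash
python3 -m handwheel '[[[0,0,-2,0,0.6,0,1],[0,0,-5,-0.1,2.2,0,1],[0,0,-10,-0.2,4.5,0.2,1],[0,0,-15,-0.3,7,0.4,1],[0,0,-21,-0.4,9.8,0.7,1],[0,0,-27,-0.5,12.6,1,1],[0,0,-33,-0.7,15.4,1.5,1],[0,0,-39,-0.8,18.2,2,1]]]'; python3 -m handwheel '[[[0,0,-5,1.6,2.3,1,1],[0,0,-10,3.2,4.6,2,1],[0,0,-14,4.4,6.3,3,1],[0,0,-17,5,7.3,4,1],[0,0,-18,5.2,7.5,4.5,1],[0,0,-18,5.2,7.5,4.5,1]]]'; python3 -c "
from h import *
st();print(bowl()); bgoal([.5105,-.14,.0],53.8,0)"
```

```text
time_s: 12.52
ee_pos: [0.4488, -0.157, 0.1283]
tcp_rot: [-0.002, 0.951, 0.31, 0.0]
wrist_force: [-0.0, 1.3, -1.3]
opening: 0.128
time_s: 13.02
ee_pos: [0.5343, -0.1855, 0.0813]
tcp_rot: [-0.004, 0.892, 0.452, -0.001]
wrist_force: [-1.0, 0.1, -0.8]
opening: 0.126
t 13.0167 p [ 0.5343 -0.1855  0.0813] head 53.77 z [-0.004  0.006 -1.   ] q [ 0.7   0.31 -0.48  1.82  0.15  1.06 -0.46] F [-1.   0.1 -0.8] T [-0.03  0.11  0.01] op 0.126
[ 0.60659865 -0.08650869  0.05565299]
turn [-0.42 -0.14 -0.03] shift [-10.    -4.56   5.54]
```

I guessed that second shift and got it wrong: the bowl ended 10 cm from where I meant it, close to the cabinet's open front. The forces show no contact. Correcting with the computed shift.

```bash
python3 -m handwheel '[[[0,0,0,-1,-0.5,0,1],[-0.4,-0.1,0,-3,-1.4,0,1],[-0.4,-0.1,0,-5.5,-2.5,0.3,1],[-0.4,-0.1,0,-8,-3.6,0.8,1],[-0.4,-0.1,0,-9.5,-4.3,1.2,1],[-0.4,-0.1,0,-10,-4.6,1.5,1],[-0.4,-0.1,0,-10,-4.6,1.5,1],[-0.4,-0.1,0,-10,-4.6,1.5,1]]]'; python3 - <<'E'
from h import *
st();print(bowl()); bgoal([.5105,-.14,.0],53.8,0)
for c in("side","top"):
    im=read_camera(c)
    for t in("scoop","dark_gourd","pale_gourd"):
        for r in pinpoint(c,t)[:2]: print(c,t,round(r["p"],2),np.round(w(c,r["xyz"]),4))
    cv2.imwrite(f"pics/q_{c}.png",im[:,:,::-1])
E
```

```text
time_s: 13.68
ee_pos: [0.4392, -0.2388, 0.069]
tcp_rot: [0.002, 0.892, 0.452, 0.001]
wrist_force: [0.5, 0.3, 0.0]
opening: 0.125
t 13.6833 p [ 0.4392 -0.2388  0.069 ] head 53.81 z [ 0.004 -0.003 -1.   ] q [ 0.85  0.18 -0.44  1.99  0.09  0.99 -0.26] F [0.5 0.3 0. ] T [ 0.01 -0.01 -0.06] op 0.125
[ 0.51167825 -0.13998816  0.0430022 ]
turn [ 0.28 -0.02  0.01] shift [-0.07 -0.1   4.29]
side pale_gourd 0.66 [0.7064 0.136  0.0063]
top scoop 0.8 [ 0.5148 -0.1391  0.0446]
top scoop 0.52 [0.6902 0.0521 0.0008]
top pale_gourd 0.73 [ 0.5141 -0.137   0.0458]
```

View pics/q_side.png

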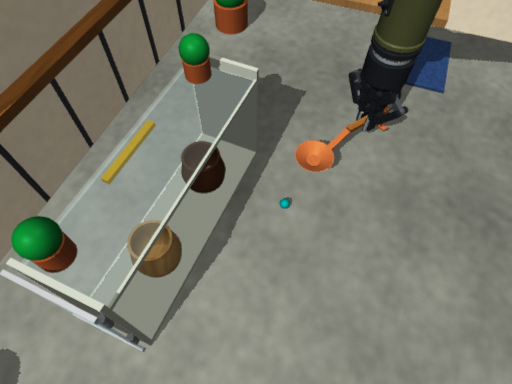

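The gourds and the cabinet are as before (dark at 203,167, pale at 155,249), and the empty scoop is above its old place at (315,155). Lowering.

```bash
python3 -m handwheel '[[[0.2,0,0,0,0,0.5,1],[0.2,0,0,0,0,1.2,1],[0.2,0,0,0,0,2,1],[0.2,0,0,0,0,2.8,1],[0.2,0,0,0,0,3.4,1],[0.2,0,0,0,0,3.8,1],[0.2,0,0,0,0,4.1,1],[0.2,0,0,0,0,4.2,1]]]'; python3 -c "
from h import *
st();print(bowl())"
```

```text
time_s: 14.75
ee_pos: [0.4388, -0.2391, 0.0258]
tcp_rot: [-0.0, 0.892, 0.453, -0.0]
wrist_force: [-1.4, 0.2, 4.0]
opening: 0.125
t 14.75 p [ 0.4388 -0.2391  0.0258] head 53.83 z [-0.001  0.    -1.   ] q [ 0.84  0.24 -0.43  2.02  0.13  0.91 -0.29] F [-1.4  0.2  4. ] T [0.16 0.34 0.04] op 0.125
[ 5.11117289e-01 -1.40149363e-01 -1.72712111e-04]
```

Fz is now +4 N at the same height as the grasp, so the scoop is standing on the table. Opening slowly, then rising straight up.

```bash
python3 -m handwheel '[[[0,0,0,0,0,0,0.6],[0,0,0,0,0,0,0.3],[0,0,0,0,0,0,0],[0,0,0,0,0,0,-0.5],[0,0,0,0,0,0,-1],[0,0,0,0,0,0,-1],[0,0,0,0,0,0,-1],[0,0,0,0,0,0,-1]]]'; python3 -m handwheel '[[[0,0,0,0,0,-1,-1],[0,0,0,0,0,-3,-1],[0,0,0,0,0,-6,-1],[0,0,0,0,0,-9,-1],[0,0,0,0,0,-12,-1],[0,0,0,0,0,-14,-1],[0,0,0,0,0,-15,-1],[0,0,0,0,0,-15,-1]]]'; python3 - <<'E'
from h import *
st()
ims=[]
for c in("side","top"):
    im=read_camera(c); ims.append(im)
    for t in("scoop","ball","dark_gourd","pale_gourd"):
        for r in pinpoint(c,t)[:2]: print(c,t,round(r["p"],2),np.round(w(c,r["xyz"]),4))
a=cv2.resize(ims[0],(400,300));b=cv2.resize(ims[1],(400,300));d=cv2.resize(ims[1][70:170,190:330],(400,286))
e=cv2.resize(ims[0][100:200,280:420],(400,286))
cv2.imwrite("pics/f.png",np.vstack([np.hstack([a,b]),np.hstack([e,d])])[:,:,::-1])
E
```

```text
time_s: 15.42
ee_pos: [0.4391, -0.2391, 0.0262]
tcp_rot: [0.0, 0.892, 0.453, 0.0]
wrist_force: [0.7, -0.3, 0.2]
opening: 1.001
time_s: 16.08
ee_pos: [0.4405, -0.2399, 0.1791]
tcp_rot: [0.002, 0.892, 0.453, 0.001]
wrist_force: [0.1, -0.3, -1.0]
opening: 1.003
t 16.0833 p [ 0.4405 -0.2399  0.1791] head 53.84 z [ 0.004 -0.003 -1.   ] q [ 0.88  0.06 -0.44  1.87  0.03  1.21 -0.21] F [ 0.1 -0.3 -1. ] T [-0.01 -0.02  0.05] op 1.003
side ball 0.67 [ 0.5407 -0.0514  0.0095]
side dark_gourd 0.65 [ 0.702  -0.0401  0.0071]
side pale_gourd 0.65 [0.7042 0.1371 0.0071]
top scoop 0.74 [ 0.5116 -0.1394  0.0055]
top ball 0.71 [ 0.5392 -0.047   0.0082]
top ball 0.63 [ 0.6921  0.052  -0.0017]
```

View pics/f.png

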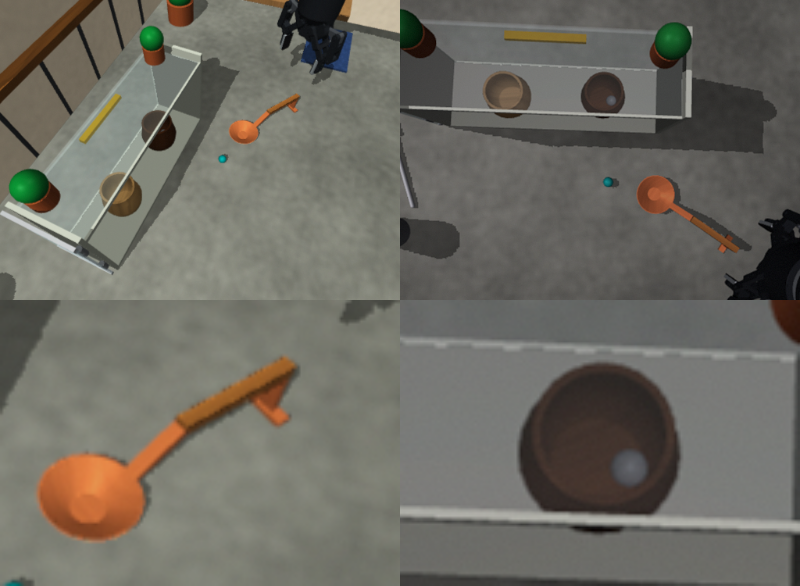

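The ball is in the dark gourd (lower right panel, 630,467). The empty scoop stands upright on the table, both gourds are where they were, and the gripper is clear.

```bash
python3 -c "
from rig import *
print(hand_in())"
```

```text
the job is handed in; nothing more can be done
None
```

The job is done and handed in at about 16 s. I picked up the scoop by its handle and carried it level under the clear shelf. There I rolled it to about 49°, and the steel ball dropped into the dark gourd. I then withdrew the empty scoop and set it back upright where it had stood, outside the cabinet, and let go.

**Last checks:**
- **Ball:** it shows inside the dark gourd in the top view. That rests on the picture, since the networks did not report it there.
- **Scoop:** it is upright and empty at about (0.512, -0.139).
- **Gourds:** both were found within a few mm of their first positions, which is about the accuracy of the measurement.
- **Forces and gripper:** wrist force readings after each move never passed about 4 N, and the gripper ended open, 15 cm above the handle.

**What went wrong:** on the way back I guessed one shift, and the bowl ended about 10 cm off, with its rim close to the cabinet's open front. The force reading showed no contact, and I corrected it with a computed move.

**What disagreed:** in the last pictures the side camera's network missed the scoop, and the top one missed both gourds and gave a false "ball" at the cabinet's origin.

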